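Layer a stacked sandwich on the square plate at the dinner table

ROBOT

A 6-joint arm with a two-finger parallel gripper is mounted at the origin on the work surface. World frame = base frame: x ahead of the robot, y to its left, z up, the work surface at z = 0. Lengths are in m, angles in rad, forces in N, time in s.
With the tool pointing down it reaches from about 0.4 to 0.825 m from the base axis. Payload 7 kg.
Tool frame: the origin (TCP) lies at the very end of the fingers, on their centre line; the grasp point (between the pads) lies 19 mm behind it (arm.grasp_offset is the distance from the TCP to the grasp point, in m); z points along the fingers, y is the line along which they close (so a half turn about z gives the same grasp; the last joint's range is limited). The gripper opens to 88 mm and grips with 3 to 60 N. Pads are 19 mm wide; open, the fingers measure 130 mm over their backs; the gripper's body (78 mm by 193 mm) begins 47 mm behind the grasp point.
Start: joints at [-0.896, 0.359, 0.012, 0, -1.224, -0.288], TCP at [0.255, -0.625, 0.227] pointing down, gripper open.
Joint ranges: [-3.07, 3.07], [-1.43, 2.12], [-1.02, 1.25], [-3.03, 1.67], [-3.05, -0], [-3.03, 3.03]. Speed limits (rad/s): [2.39, 2.39, 3.01, 3.14, 3.14, 3.14].

INTERFACE

Orientations are given as [roll, pitch, yaw] about the fixed x, y, z axes, in that order (R = Rz(yaw) Ry(pitch) Rx(roll)).
In Python, from station import get_state, cams, arm, nets gives the robot as it stands.
- The arm moves only by the shell command python3 -m creep 'ROWS' [FORCE]. ROWS is a JSON object of lists of equal length, an entry for each row: "translation": the shift along the world's x, y, z in mm, a list of three; "spin": the turn about the world's z in rad; "gripper": the opening, from 0 (shut) to 1 (fully open). In form: {"translation": [[dx, dy, dz], ...], "spin": [spin, ...], "gripper": [gripper, ...]}. A call has 1 to 8 rows; each row shifts and turns the commanded pose from where the row before left it; what a row does not reach is not made up. A row lasts 1/10 s, in which the tool goes at most 50 mm and 8.59 degrees, less where a joint would pass 70% of its speed; a pose out of reach is approached as far as the arm can. A call is refused whole if a number of a shift passes 50 or a number of a turn 0.15, either way. A call with a gripper value outside its range is refused whole. The fingers move at their own pace and stop on an object; FORCE is the grip in N (left out, the last holds). Time passes only in rows, so rows that do not move let the fingers close. It gives the time, the measured TCP pose, the force, the opening and the grip force at its end, in the units of the state.
- get_state(): the state, without advancing time (a new reading comes with each control period).
- cams.grab_frame(name): name is "scene" or "top" or "wrist"; returns a dict with "img" (420x560x3 uint8, red, green, blue), "mtx" (3x3 intrinsics, pixels), "R" (3x3) and "t" (3): a world point X has camera coordinates R X + t. Camera axes: x right, y down, z forward; pixel columns grow to the right and rows downward; lengths in m; the calibration is good to about 2 mm. The wrist camera is an equidistant fisheye: a pixel r from the principal point sees the ray r / f radians off the axis. A picture is of the moment at which its call begins. There is no depth.
- arm.job_done(): hands the job in; it is judged then, once.
Trained networks look in the newest picture that a camera, given by its name, has taken for a name from the list of things; names that differ only in an ending like _2 or _b are one class to them, and where a whole thing is asked for, a point or a joint stands for the part that bears it (a point fixed in the world has none). Each returns a list of dicts, best first, with "confidence" (0 to 1); they miss things now and then, are a little off and sometimes report something else, mostly with a low value. They report only what shows in the picture. A call takes as long as a camera call. They do not tell look-alikes from the thing itself.
- nets.search_frame(camera, label): "centre" ([x, y, z] in m, in world coordinates, good to about 4 mm: the middle of the surface that is visible of it).
- nets.pinpoint(camera, label): "centre" ([x, y, z] in m, in world coordinates, good to about 4 mm: a listed point, or the origin of a listed thing).
The state is a dict: "t": time; "q": joint angles; "qd": joint speeds; "joint_efforts": joint torques, N m; "eef_pos": TCP position; "ee_rot": TCP orientation; "force": force on the tool from outside, world axes, zero at the start; "moment": the same for the moment, N m; "width": finger opening in m; "gripper_force": force on a finger pad.
Only numpy, scipy, OpenCV 4.12 (cv2) and the standard library are available. Lean on these libraries where they do the work, as an engineer would, in place of code of your own. Each camera call takes 0.05 s, during which the arm holds its last target. There are 200 camera calls.

TASK

Build one sandwich in the middle of the square plate: first the flat round bread, on it the square slab of pressed tofu with its sides parallel to the plate's sides, then the round meat patty, and last the domed bread, dome up. Centre every layer over the one below and set each down gently, without dropping it; leave all the other tableware where it stands.

Things in the scene. Friction and masses are not known exactly. Their poses are not given: they have to be found in the camera images.
- plate: white square ceramic plate, loose, 150 x 150 mm, flat inside with its floor 6 mm above the table and a rim 6 mm wide that rises to 11 mm; origin at the centre of its underside (on the table), z up, x and y parallel to its sides
- rack: fixed wooden bread rack, 250 mm wide along its y; its tray slopes 33 degrees, low edge with a lip at its -x side. The two breads lie side by side on the tray against the lip. A round steel carrying bar, 10 mm thick, runs along y above the tray, axis at x +10, z 155 mm from the origin, on posts at y +-133 mm. Origin: centre of its foot, on the table, z up
- bread_flat: flat round crisp bread, 62 mm across, 16 mm thick, plain cylinder; origin at the centre of its underside, z is its axis, towards its top. Starts lying on the sloping rack, its z axis 33 degrees from vertical, leaning towards the rack's -x
- bread_domed: round bread with a domed top strewn with sesame, 62 mm across, straight side up to 14 mm, dome to 27 mm; origin at the centre of its flat underside, z towards the dome. Starts lying on the sloping rack beside the flat bread, dome outwards, its z axis 33 degrees from vertical
- board: fixed wooden serving board, 160 x 240 x 18 mm (x, y, height), origin at the centre of its underside; the slab, the patty and a tea cup stand on it
- slab: square slab of pressed tofu, 46 x 46 mm, 16 mm thick; origin at the centre of its underside, x and y parallel to its sides, z up. Starts flat on the board
- patty: flat round brown meat patty, 56 mm across, 16 mm thick; origin at the centre of its underside, z up. Starts flat on the board
- tea_cup: small white tea cup without handle, loose, 52 mm across, 50 mm tall, standing on the board between slab and patty, towards its far edge; origin at the centre of its underside
- paper_cups: stack of white paper cups, loose, 76 mm across, 109 mm tall; origin at the centre of its underside
- sauce_bottle: amber glass sauce bottle, loose, 58 mm across, 170 mm tall; origin at the centre of its underside
- rice_bowl: white rice bowl, loose, 110 mm across, 52 mm tall; origin at the centre of its underside
- mug: white mug, loose, 76 mm across, 85 mm tall, handle at its +y; origin at the centre of its underside
- chopsticks: pair of brown chopsticks in a paper band, loose, lying on the table along their x, 240 mm long, 8 mm high; origin under their middle
- spoon: steel spoon, loose, lying on the table along its x, about 180 mm long; origin under its middle
Not all that is in view belongs to the job. There is more than one size of the bread_domed; the job needs the middle-sized.

How it is judged:
By the outcome, as a careful person would: the job done as asked, in the order asked, and still so for the second after the job is handed in, with the robot touching nothing.
It also fails if it takes over 72 s, if anything falls off the work surface, if the arm or the gripper's body presses on something with over 40 N, if the wrist force passes 120 N, or if a joint passes its speed limit or range.

## Working session

There is one attempt and no reset: what is moved stays moved. The work goes in short steps, Python scripts to look and compute and a shell command to move; the robot and the scene stay as the last step left them, time stands still between calls to the robot, and variables do not carry over. Pictures are saved under pics/ and viewed, at most 10 in all, crops included, and the job is handed in when it is done.

```bash
mkdir -p pics
python3 - <<'E'
from station import get_state,cams,arm,nets
import cv2,numpy as np
for c in ("scene","top"):
    f=cams.grab_frame(c); cv2.imwrite(f"pics/{c}0.png",f["img"][:,:,::-1]); print(c,f["mtx"].round(1).tolist(),f["R"].round(3).tolist(),f["t"].round(3).tolist())
    for n in "plate rack bread_flat bread_domed board slab patty tea_cup paper_cups sauce_bottle rice_bowl mug chopsticks spoon".split():
        print(n,[(np.round(d["centre"],3).tolist(),round(d["confidence"],2)) for d in nets.pinpoint(c,n)])
s=get_state();print(s["t"],s["eef_pos"],s["ee_rot"],s["width"],arm.grasp_offset)
E
```

```text
scene [[515.1, 0.0, 276.3], [0.0, 515.1, 209.2], [0.0, 0.0, 1.0]] [[0.486, 0.874, -0.016], [0.701, -0.4, -0.591], [-0.523, 0.276, -0.807]] [-0.279, -0.38, 2.038]
plate [([0.509, -0.007, 0.0], 0.66)]
rack [([0.556, 0.285, 0.002], 0.8)]
bread_flat [([0.497, 0.507, -0.003], 0.74), ([0.531, 0.24, 0.045], 0.64)]
bread_domed [([0.415, 0.348, -0.002], 0.69), ([0.712, -0.021, -0.004], 0.69), ([0.402, 0.247, 0.001], 0.55), ([0.547, 0.336, 0.043], 0.53)]
board [([0.551, -0.293, -0.002], 0.89), ([0.548, -0.216, 0.02], 0.3)]
slab [([0.505, -0.353, 0.018], 0.75), ([0.531, 0.241, 0.042], 0.2)]
patty [([0.55, -0.219, 0.019], 0.68)]
tea_cup [([0.603, -0.298, 0.019], 0.51), ([0.553, 0.286, 0.0], 0.35)]
paper_cups [([0.721, 0.136, -0.0], 0.56), ([0.506, -0.351, 0.015], 0.43)]
sauce_bottle [([0.715, -0.02, -0.004], 0.88)]
rice_bowl [([0.745, -0.298, 0.0], 0.83)]
mug [([0.74, 0.27, -0.001], 0.78)]
chopsticks [([0.494, 0.507, -0.002], 0.56)]
spoon [([0.47, -0.502, -0.001], 0.62)]
top [[519.4, 0.0, 279.3], [0.0, 519.4, 203.3], [0.0, 0.0, 1.0]] [[0.025, -1.0, -0.002], [-0.975, -0.024, -0.219], [0.219, 0.00
[... 271 characters left out ...]
 0.239, 0.043], 0.53), ([0.405, 0.252, -0.003], 0.43)]
board [([0.554, -0.294, -0.004], 0.68), ([0.599, -0.288, 0.019], 0.64), ([0.507, -0.011, 0.001], 0.36)]
slab [([0.746, -0.3, 0.002], 0.75), ([0.504, -0.349, 0.017], 0.5)]
patty [([0.544, -0.215, 0.021], 0.84)]
tea_cup [([0.599, -0.294, 0.022], 0.79)]
paper_cups [([0.718, 0.134, -0.001], 0.7)]
sauce_bottle [([0.71, -0.02, -0.0], 0.58)]
rice_bowl [([0.745, -0.3, -0.001], 0.83)]
mug [([0.742, 0.264, -0.0], 0.74)]
chopsticks [([0.492, 0.512, -0.003], 0.93)]
spoon [([0.47, -0.503, 0.001], 0.75), ([0.495, 0.51, -0.006], 0.59)]
1.5 [ 0.25462038 -0.62510129  0.22654711] [ 3.14156206e+00  2.91831228e-05 -2.75479063e+00] 0.08753390840842105 0.0188
```

View pics/scene0.png

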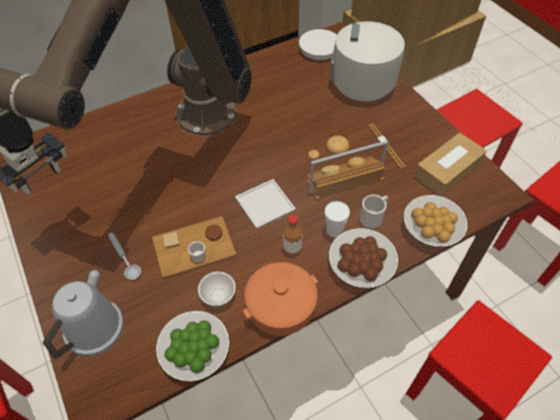

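View pics/top0.png

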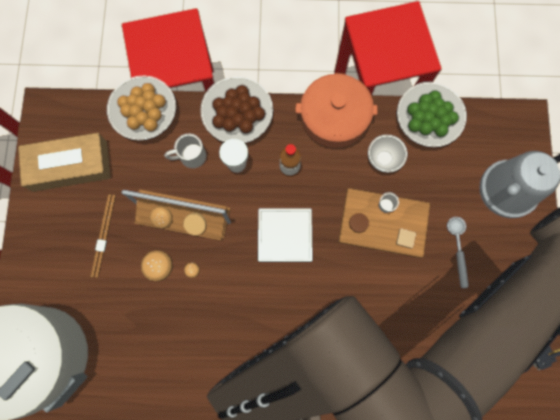

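The scene view shows the board at (193,245), the plate at (265,203), the rack at (347,170) and the gripper at (35,165). In the top view the plate is at (285,235), slab at (406,238), patty at (359,223), cup at (389,203), flat bread at (194,224) and the rack bar runs from (124,194) to (230,216).

There are three domed breads in the top view: large at (155,265) on the table, small at (191,270) on the table, and middle at (161,216) on the rack. The rack one should be the middle size, lying beside the flat bread. I'll confirm that in an enlarged, rectified crop.

```bash
cat > h.py <<'E'
from station import get_state,cams,arm,nets
import cv2,numpy as np
def proj(f,P,fish=False):
    P=np.asarray(P,float).reshape(-1,1,3); r=cv2.Rodrigues(np.array(f["R"]))[0]; t=np.array(f["t"]).reshape(3,1); K=np.array(f["mtx"])
    if fish: return cv2.fisheye.projectPoints(P,r,t,K,np.zeros((4,1)))[0].reshape(-1,2)
    return cv2.projectPoints(P,r,t,K,None)[0].reshape(-1,2)
def rect(f,z,x,y,s,fish=False):
    """plan view of plane z; up = +x, left = +y; s px per mm; x,y = (lo,hi) m"""
    X=np.arange(x[1],x[0],-1e-3/s); Y=np.arange(y[1],y[0],-1e-3/s)
    g=np.stack(np.meshgrid(X,Y,indexing="ij"),-1); P=np.dstack([g,np.full(g.shape[:2],z)])
    m=proj(f,P,fish).reshape(*g.shape[:2],2).astype(np.float32)
    return cv2.remap(f["img"],m[...,0],m[...,1],cv2.INTER_CUBIC)
def w(p,x,y,s): return x[1]-p[1]*1e-3/s, y[1]-p[0]*1e-3/s
E
python3 - <<'E'
from h import *
f=cams.grab_frame("top"); g=cams.grab_frame("scene")
np.save("top.npy",f,allow_pickle=True); np.save("scene.npy",g,allow_pickle=True)
a=rect(f,.034,(.45,.65),(-.43,-.13),1.333); b=rect(f,.011,(.41,.61),(-.11,.09),1.333)
c=f["img"][180:290,110:243]; c=cv2.resize(c,(399,330),interpolation=cv2.INTER_CUBIC)
d=g["img"][120:210,295:405]; d=cv2.resize(d,(400,330),interpolation=cv2.INTER_CUBIC)
o=np.zeros((600,800,3),np.uint8); o[:a.shape[0],:a.shape[1]]=a; o[:b.shape[0],400:400+b.shape[1]]=b; o[270:,:399]=c;o[270:,400:]=d
cv2.imwrite("pics/m1.png",o[:,:,::-1])
for n,im,x,y,z in (("plate",b,(.41,.61),(-.11,.09),0),("board",a,(.45,.65),(-.43,-.13),0)):
    hsv=cv2.cvtColor(im,cv2.COLOR_RGB2HSV)
    for k,m in (("white",cv2.inRange(hsv,(0,0,150),(180,60,255))),("slab",cv2.inRange(hsv,(12,60,185),(32,150,255))),("patty",cv2.inRange(hsv,(0,80,10),(13,255,110)))):
        for q in cv2.findContours(m,0,2)[0]:
            if cv2.contourArea(q)>900:
                r=cv2.minAreaRect(q); print(n,k,np.round(w(r[0],x,y,1.333),4),np.round(np.array(r[1])/1.333,1),round(r[2],1))
E
```

```text
plate white [ 0.5093 -0.0101] [154.1 155. ] 88.7
plate patty [ 0.4881 -0.0098] [155.3 199.5] 90.0
plate patty [ 0.5984 -0.0098] [ 23.3 199.5] 90.0
board white [ 0.6064 -0.3035] [51.4 55.3] 35.5
board slab [ 0.5167 -0.281 ] [77.  17.8] 6.5
board slab [ 0.5045 -0.358 ] [61.  49.9] 14.0
board slab [ 0.5557 -0.3727] [68.7 28.7] 12.1
board slab [ 0.5717 -0.2949] [ 55.  107.9] 67.8
board slab [ 0.5974 -0.2124] [57.1 29.8] 8.6
board patty [ 0.5018 -0.4106] [102.8  37.5] 90.0
board patty [ 0.5502 -0.2797] [299.3 199.5] -0.0
```

View pics/m1.png

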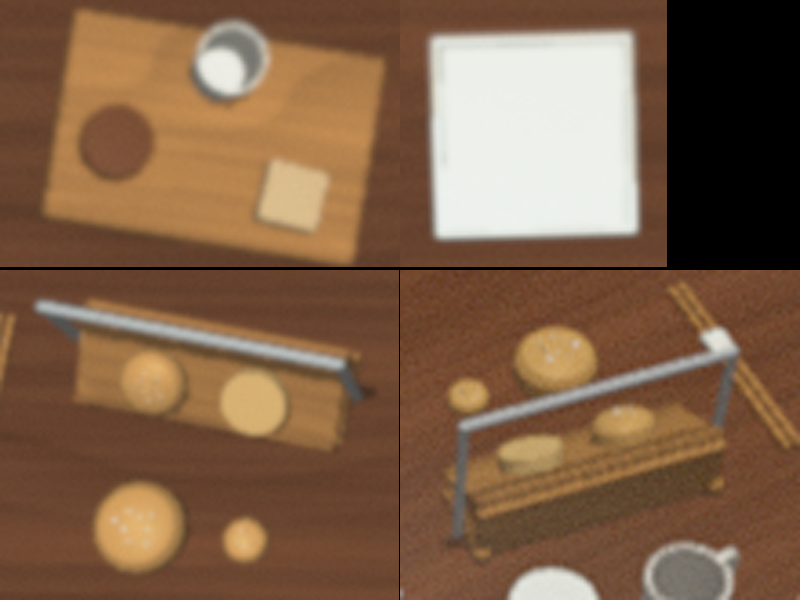

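The enlarged crop shows the domed bread on the rack (lower-left panel, (152,382)) clearly between the large (140,527) and small (244,540) ones. It is the middle-sized one, 62 mm across like the flat bread at (254,403), so it is the one to use. Next I'll measure the bar, rack yaw and slab yaw.

Run:
```python
from h import *
f=np.load("top.npy",allow_pickle=True).item(); g=np.load("scene.npy",allow_pickle=True).item()
def ray(f,p,z):
    d=f["R"].T@np.linalg.inv(f["mtx"])@[p[0],p[1],1]; o=-f["R"].T@f["t"]; return (o+d*(z-o[2])/d[2])
A=ray(f,(110+40/3,180+(306-270)/3),.158);B=ray(f,(110+345/3,180+(365-270)/3),.158)
A2=ray(g,(295+(735-400)/3.636,120+(350-270)/3.667),.155);B2=ray(g,(295+(463-400)/3.636,120+(427-270)/3.667),.155)
for a,b in((A,B),(A2,B2)): 
    d=a-b; print("bar",a.round(4),b.round(4),np.linalg.norm(d).round(4),"rack yaw",np.degrees(np.arctan2(-d[0],d[1])).round(2))
print("flat top centre",ray(f,(110+254/3,180+(403-270)/3),.043+.0134).round(4))
x,y,s=(.46,.55),(-.4,-.3),6
im=rect(f,.034,x,y,s).astype(np.float32)
mk=np.full(im.shape[:2],2,np.uint8)
c=(int((y[1]+.351)*1e3*s),int((x[1]-.503)*1e3*s)); cv2.circle(mk,c,33*s,3,-1); cv2.circle(mk,c,16*s,1,-1); cv2.rectangle(mk,(0,0),(1,1),0,-1)
mk[mk==2]=0
cv2.grabCut(im.clip(0,255).astype(np.uint8),mk,None,np.zeros((1,65)),np.zeros((1,65)),5,cv2.GC_INIT_WITH_MASK)
q=max(cv2.findContours(((mk==1)|(mk==3)).astype(np.uint8),0,2)[0],key=cv2.contourArea); r=cv2.minAreaRect(q); print("slab",w(r[0],x,y,s),np.array(r[1])/s,r[2])
x,y=(.49,.6),(-.27,-.165)
im=rect(f,.034,x,y,s); m=(im[...,0]<135).astype(np.uint8)
q=max(cv2.findContours(m,0,2)[0],key=cv2.contourArea); r=cv2.minEnclosingCircle(q); print("patty",w(r[0],x,y,s),r[1]*2/s)
print(get_state()["t"])
```

```text
bar [0.5861 0.4134 0.158 ] [0.5402 0.1458 0.158 ] 0.2714 rack yaw -9.74
bar [0.5905 0.417  0.155 ] [0.5456 0.1522 0.155 ] 0.2685 rack yaw -9.62
flat top centre [0.5232 0.2397 0.0564]
slab (0.5033946889241537, -0.34926307678222657) [52.0834198  54.12808736] 14.23728084564209
patty (0.5425343475341796, -0.21597511291503907) 55.81633504231771
1.6
```

```bash
python3 -m creep '{"translation":[[30,42,0],[30,42,0],[30,42,0],[30,42,0],[30,42,0],[30,42,0],[30,42,0],[30,42,0]],"spin":[-0.07,-0.07,-0.07,-0.07,-0.07,-0.07,-0.07,-0.07],"gripper":[0.85,0.85,0.85,0.85,0.85,0.85,0.85,0.85]}' 20
python3 - <<'E'
from h import *
f=cams.grab_frame("wrist"); np.save("w1.npy",f,allow_pickle=True)
E
python3 -m creep '{"translation":[[0,45,0],[0,45,0],[0,45,0],[0,45,0],[0,45,0],[0,0,0]],"spin":[0,0,0,0,0,0],"gripper":[0.85,0.85,0.85,0.85,0.85,0.85]}'
python3 - <<'E'
from h import *
f=cams.grab_frame("wrist"); np.save("w2.npy",f,allow_pickle=True)
a=np.load("w1.npy",allow_pickle=True).item()
o=np.zeros((600,800,3),np.uint8)
o[:266,:400]=rect(a,.034,(.45,.65),(-.43,-.13),1.333,True)[:266,:400]
o[:266,400:666]=rect(f,.011,(.41,.61),(-.11,.09),1.333,True)[:266,:266]
o[270:570,:400]=cv2.resize(a["img"],(400,300)); o[270:570,400:]=cv2.resize(f["img"],(400,300))
cv2.imwrite("pics/m2.png",o[:,:,::-1]); s=get_state(); print(s["eef_pos"],s["ee_rot"],s["q"],s["t"])
E
```

```text
t: 2.4
eef_pos: [0.4881, -0.2978, 0.227]
ee_rot: [-3.141, 0.001, 2.966]
force: [1.0, -1.0, 0.3]
width: 0.0748
gripper_force: 0.0
t: 3.05
eef_pos: [0.4873, -0.0706, 0.2271]
ee_rot: [3.141, 0.001, 2.973]
force: [-0.5, -0.1, 0.6]
width: 0.0745
gripper_force: 0.0
[ 0.48730934 -0.07227616  0.2270367 ] [3.14106131e+00 9.83173569e-04 2.97296106e+00] [ 2.52592613e-01  5.40645008e-02 -3.78704993e-01 -9.13694717e-05
 -1.13691235e+00 -1.99198191e+00] 3.1
```

View pics/m2.png

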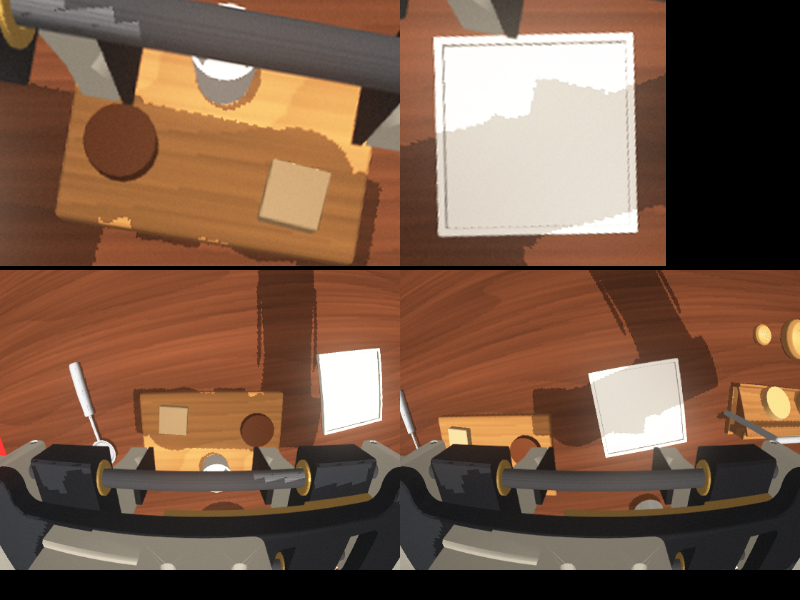

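The wrist views agree with the top camera: slab about (0.5035,-0.350), patty (0.5435,-0.218), plate (0.509,-0.011) with yaw about +1.2°. The gripper body lies in +x in the picture and the camera is on the robot's side. Now I'll go to the flat bread, staying off the bar.

```bash
python3 -m creep '{"translation":[[2,45,0],[2,45,0],[2,45,0],[2,45,0],[2,45,0],[2,45,0],[2,42,0],[0,0,0]],"spin":[0,0,0,0,0,0,0,0],"gripper":[0.85,0.85,0.85,0.85,0.85,0.85,0.85,0.85]}'
python3 -m creep '{"translation":[[4,0,-40],[3,0,-40],[2,0,-20],[0,0,0]],"spin":[0,0,0,0],"gripper":[0.85,0.85,0.85,0.85]}'
python3 - <<'E'
from h import *
f=cams.grab_frame("wrist"); np.save("w3.npy",f,allow_pickle=True)
im=cv2.resize(f["img"],(800,600)); s=get_state(); p=np.array(s["eef_pos"])
ro=np.array([.556,.284,0]);xr=np.array([.986,-.168,0]);yr=np.array([.168,.986,0]);zz=np.array([0,0,1.])
def W(x,y,z): return ro+x*xr+y*yr+z*zz
c,sn=np.cos(np.radians(33)),np.sin(np.radians(33))
th=np.linspace(0,2*np.pi,60)
for yy in(-.049,.0505):
  for h in (0,.016):
    u=.031*np.cos(th);P=[W(-.016+a*c-h*sn,yy+b,.043+a*sn+h*c) for a,b in zip(u,.031*np.sin(th))]
    cv2.polylines(im,[np.round(proj(f,P,True)*800/560).astype(int)],True,(0,255,0) if h else (0,0,255),1)
for x in(.005,.015):cv2.polylines(im,[np.round(proj(f,[W(x,y,.155) for y in(-.133,-.06,0,.06,.133)],True)*800/560).astype(int)],False,(255,0,255),1)
cv2.imwrite("pics/w3.png",im[:,:,::-1])
d=p-ro;print(p,"rack x,y",d@xr,d@yr,s["ee_rot"],s["t"])
x,y,sc=(.46,.55),(-.4,-.3),6
a=np.load("w1.npy",allow_pickle=True).item(); im=rect(a,.034,x,y,sc,True)
mk=np.zeros(im.shape[:2],np.uint8); cc=(int((y[1]+.351)*1e3*sc),int((x[1]-.503)*1e3*sc)); cv2.circle(mk,cc,36*sc,3,-1); cv2.circle(mk,cc,18*sc,1,-1)
cv2.grabCut(im,mk,None,np.zeros((1,65)),np.zeros((1,65)),5,cv2.GC_INIT_WITH_MASK)
q=max(cv2.findContours(((mk==1)|(mk==3)).astype(np.uint8),0,2)[0],key=cv2.contourArea); r=cv2.minAreaRect(q); print("slab",w(r[0],x,y,sc),np.array(r[1])/sc,r[2])
E
```

```text
t: 3.9
eef_pos: [0.502, 0.2406, 0.226]
ee_rot: [-3.142, 0.0, 2.971]
force: [-0.8, -1.2, -0.7]
width: 0.0747
gripper_force: 0.0
t: 4.3
eef_pos: [0.509, 0.2349, 0.1234]
ee_rot: [-3.137, -0.004, 2.967]
force: [0.7, -0.2, 0.7]
width: 0.0746
gripper_force: 0.0
[0.51008596 0.23577505 0.12556668] rack x,y -0.037169454844453775 -0.05526335607989618 [-3.13891373e+00 -1.64160975e-03  2.96722413e+00] 4.35
slab (0.5029248962402344, -0.3502570292154948) [47.79170227 49.52693685] 13.920960426330566
```

View pics/w3.png

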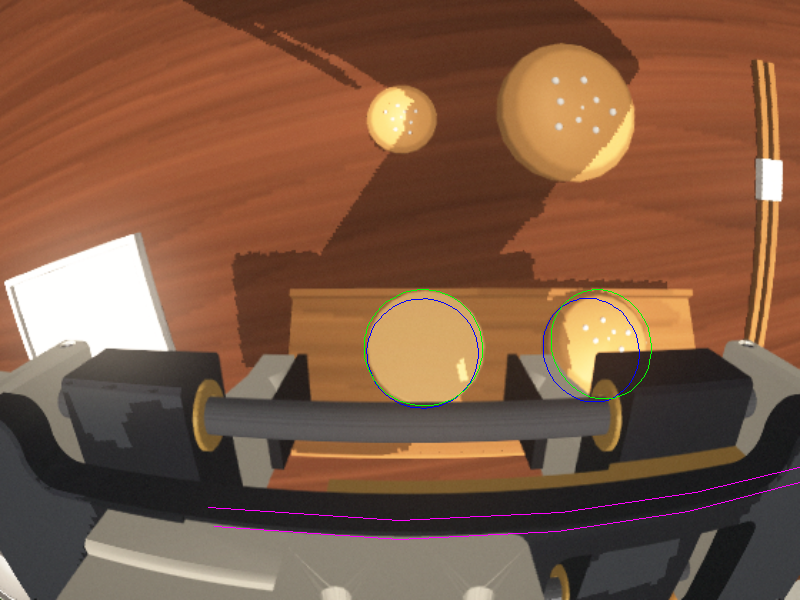

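The projected model circles fit both breads (flat at (424,347), domed at (600,345)). The bar is clear on the +x side. I'll shift 6 mm in y and descend.

```bash
python3 -m creep '{"translation":[[0,6,0],[0,0,-20],[0,0,-20],[0,0,-15],[0,0,0]],"spin":[0,0,0,0,0],"gripper":[0.85,0.85,0.85,0.85,0.85]}'
python3 -m creep '{"translation":[[0,1,-8],[0,0,-8],[0,0,-6],[0,0,0]],"spin":[0,0,0,0],"gripper":[0.85,0.85,0.85,0.85]}'
```

```text
t: 4.85
eef_pos: [0.51, 0.2434, 0.0715]
ee_rot: [-3.141, -0.0, 2.968]
force: [0.3, 0.3, 0.7]
width: 0.0745
gripper_force: 0.0
t: 5.25
eef_pos: [0.5098, 0.2441, 0.0489]
ee_rot: [-3.141, -0.001, 2.968]
force: [-0.4, -0.8, 0.7]
width: 0.0745
gripper_force: 0.0
```

```bash
python3 -m creep '{"translation":[[0,-1,-5],[0,0,-2],[0,0,0]],"spin":[0,0,0],"gripper":[0.85,0.85,0.6]}' 18
python3 -m creep '{"translation":[[0,0,0],[0,0,0],[0,0,0],[0,0,0]],"spin":[0,0,0,0],"gripper":[0.5,0.5,0.5,0.5]}'
```

```text
t: 5.55
eef_pos: [0.51, 0.2432, 0.0423]
ee_rot: [-3.141, -0.0, 2.968]
force: [-0.8, 0.5, 0.2]
width: 0.0707
gripper_force: 0.0
t: 5.95
eef_pos: [0.5103, 0.2435, 0.0427]
ee_rot: [3.141, 0.0, 2.968]
force: [0.8, 1.0, -0.6]
width: 0.0579
gripper_force: 17.4
```

```bash
python3 -m creep '{"translation":[[-2,0,6],[-2,0,10],[-4,0,20],[-4,0,25],[-4,0,30],[-4,0,20],[0,0,0]],"spin":[0,0,0,0,0,0,0],"gripper":[0.5,0.5,0.5,0.5,0.5,0.5,0.5]}'
python3 - <<'E'
from h import *
f=cams.grab_frame("wrist"); np.save("w4.npy",f,allow_pickle=True)
cv2.imwrite("pics/w4.png",f["img"][:,:,::-1])
s=get_state();print(s["eef_pos"],s["width"],s["gripper_force"],s["force"])
E
```

```text
t: 6.65
eef_pos: [0.491, 0.2445, 0.1578]
ee_rot: [3.137, 0.004, 2.969]
force: [0.2, -0.2, -1.4]
width: 0.058
gripper_force: 17.6
[0.49041266 0.24403186 0.15588975] 0.05797520760951026 17.560113795334473 [-0.0477784  -0.79774787 -1.10487486]
```

View pics/w4.png

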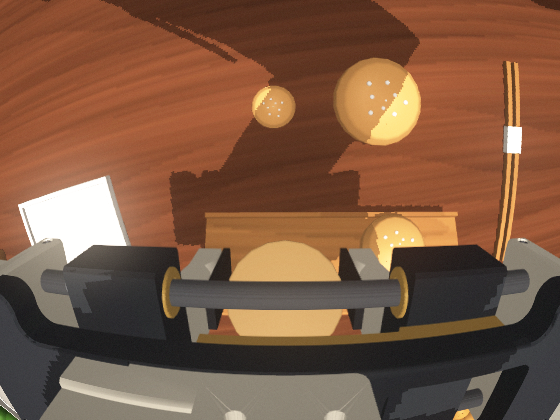

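The bread is held, wide at (285,290), still tilted. I'll carry it over the plate.

```bash
python3 -m creep '{"translation":[[0,-42,0],[0,-42,0],[0,-42,0],[0,-42,0],[0,-42,0],[-1,-42,0],[0,0,0]],"spin":[0,0,0,0,0,0,0],"gripper":[0.5,0.5,0.5,0.5,0.5,0.5,0.5]}'
python3 -m creep '{"translation":[[0,0,-35],[0,0,-35],[0,0,-35],[0,0,-16],[0,0,0]],"spin":[0,0,0,0,0],"gripper":[0.5,0.5,0.5,0.5,0.5]}'
```

```text
t: 7.4
eef_pos: [0.4874, -0.0125, 0.1528]
ee_rot: [-3.14, -0.002, 2.964]
force: [0.1, 0.3, -1.0]
width: 0.058
gripper_force: 17.6
t: 7.9
eef_pos: [0.4867, -0.0092, 0.0298]
ee_rot: [-3.139, -0.006, 2.968]
force: [0.1, 0.2, 0.6]
width: 0.0577
gripper_force: 17.6
```

```bash
python3 -m creep '{"translation":[[0,0,-3],[0,0,-3],[0,0,-2],[0,0,0]],"spin":[0,0,0,0],"gripper":[0.5,0.5,0.5,0.5]}' 8
python3 -m creep '{"translation":[[0,0,-3],[0,0,-3],[0,0,0]],"spin":[0,0,0],"gripper":[0.5,0.5,0.5]}' 8
python3 -m creep '{"translation":[[0,0,-3],[0,0,-2],[0,0,0]],"spin":[0,0,0],"gripper":[0.5,0.5,0.5]}' 8
python3 - <<'E'
from h import *
f=cams.grab_frame("wrist"); np.save("w5.npy",f,allow_pickle=True)
g=cams.grab_frame("top"); o=np.hstack([cv2.resize(f["img"],(560,420)),cv2.resize(g["img"][185:295,250:320],(240,377))[:,:].copy() if 0 else cv2.resize(g["img"][185:290,250:310],(240,420))])
cv2.imwrite("pics/w5.png",o[:,:,::-1])
E
```

```text
t: 8.3
eef_pos: [0.4894, -0.0085, 0.025]
ee_rot: [3.141, 0.001, 2.968]
force: [0.4, 0.1, -0.8]
width: 0.0587
gripper_force: 7.8
t: 8.6
eef_pos: [0.4901, -0.0083, 0.0188]
ee_rot: [3.141, 0.002, 2.969]
force: [1.0, 0.7, 1.6]
width: 0.0586
gripper_force: 7.7
t: 8.9
eef_pos: [0.4886, -0.0088, 0.0131]
ee_rot: [-3.141, -0.001, 2.968]
force: [0.5, 0.6, 0.7]
width: 0.0582
gripper_force: 7.8
```

View pics/w5.png

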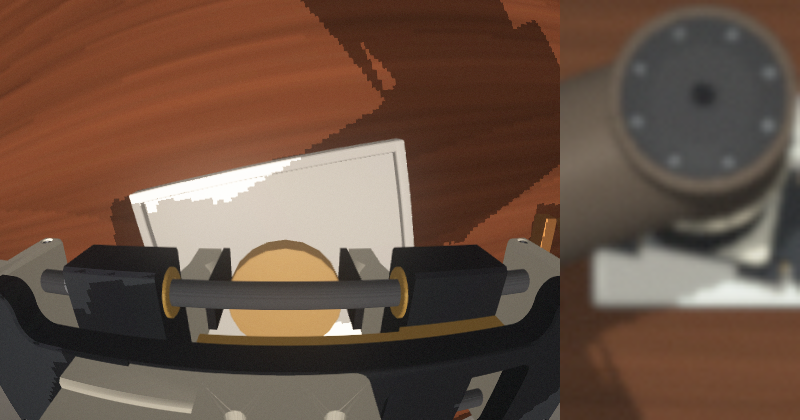

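The bread (285,290) is rotating toward flat as it is lowered. I'll go a few mm further, release gently, lift, and measure.

```bash
python3 -m creep '{"translation":[[0,0,-2],[0,0,-2],[0,0,0],[0,0,0]],"spin":[0,0,0,0],"gripper":[0.5,0.5,0.5,0.5]}' 5
python3 -m creep '{"translation":[[0,0,0],[0,0,0],[0,0,0],[0,0,5],[0,0,30],[0,0,45],[0,0,45],[0,0,45]],"spin":[0,0,0,0,0,0,0,0],"gripper":[0.72,0.8,0.85,0.9,0.9,0.9,0.9,0.9]}' 
python3 -m creep '{"translation":[[-30,45,10],[-30,45,10],[-10,45,0],[0,0,0]],"spin":[0,0,0,0],"gripper":[0.9,0.9,0.9,0.9]}'
cat > see.py <<'E'
from h import *
import sys
def fit(f,fish,z,c,R,lo,hi,sc=4,dil=1.25):
    """grabCut a round/square thing of radius R near c on plane z"""
    x,y=(c[0]-.06,c[0]+.06),(c[1]-.06,c[1]+.06); im=rect(f,z,x,y,sc,fish)
    h=cv2.cvtColor(im,cv2.COLOR_RGB2HSV); m=cv2.inRange(h,lo,hi); m=cv2.morphologyEx(m,cv2.MORPH_OPEN,np.ones((9,9)))
    q=max(cv2.findContours(m,0,2)[0],key=cv2.contourArea); e=cv2.fitEllipse(cv2.convexHull(q)); r=cv2.minAreaRect(q)
    return im,np.round(w(e[0],x,y,sc),4),np.round(np.array(e[1])/sc,1),np.round(w(r[0],x,y,sc),4),np.round(np.array(r[1])/sc,1),round(r[2],1)
E
python3 - <<'E'
from see import *
f=cams.grab_frame("top");g=cams.grab_frame("wrist");np.save("t6.npy",f,allow_pickle=True);np.save("w6.npy",g,allow_pickle=True)
for n,F,fi in(("top",f,0),("wrist",g,1)):
    print(n,fit(F,fi,.022,(.509,-.011),.031,(8,70,60),(35,255,255))[1:])
    x,y=(.41,.61),(-.11,.09);im=rect(F,.011,x,y,3,fi);cv2.imwrite(f"pics/p6{n}.png",cv2.resize(im,(400,400))[:,:,::-1])
o=np.hstack([cv2.imread("pics/p6top.png"),cv2.imread("pics/p6wrist.png")]);cv2.imwrite("pics/p6.png",o)
print(get_state()["eef_pos"],[d["centre"] for d in nets.pinpoint("top","plate")])
E
```

```text
t: 9.4
eef_pos: [0.4888, -0.0087, 0.0095]
ee_rot: [-3.141, -0.0, 2.968]
force: [-1.2, 0.5, 2.8]
width: 0.0582
gripper_force: 5.0
t: 10.2
eef_pos: [0.4886, -0.0088, 0.1818]
ee_rot: [-3.142, 0.0, 2.968]
force: [1.2, 1.0, 0.2]
width: 0.0793
gripper_force: 0.0
t: 10.6
eef_pos: [0.4238, 0.1221, 0.1991]
ee_rot: [3.139, 0.002, 2.973]
force: [0.0, -0.1, -0.7]
width: 0.0791
gripper_force: 0.0
top (array([ 0.5051, -0.0118]), array([57.9, 59. ]), array([ 0.5049, -0.0119]), array([58.8, 56.8]), 90.0)
wrist (array([ 0.4907, -0.0676]), array([13.7, 20.7]), array([ 0.4901, -0.0656]), array([18.2, 10.2]), 90.0)
[0.42414424 0.11918813 0.19820984] [[0.5051, -0.0122, 0.0055], [0.7116, -0.0158, 0.0018]]
```

View pics/p6.png

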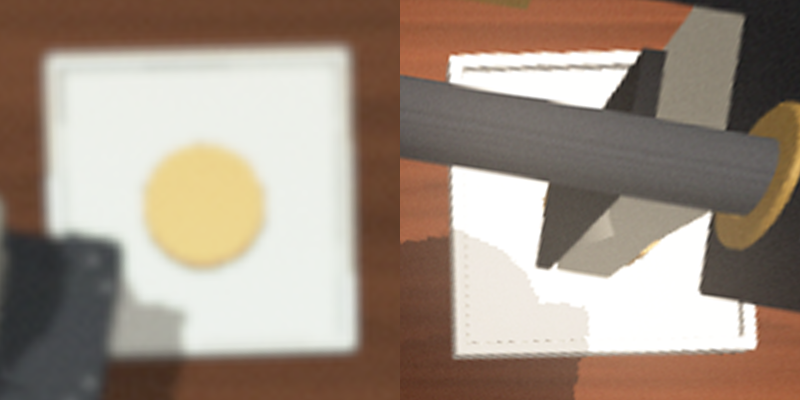

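The flat bread lies flat at about (0.505,-0.012). The plate centre is at about (0.5085,-0.0105). I'll regrip the bread centrally and shift it by about (+3.5,+1.5) mm.

```bash
python3 -m creep '{"translation":[[20,-33,-20],[20,-33,-20],[20,-33,-20],[20,-33,-20],[0,0,-40],[0,0,-40],[0,0,-15],[0,0,0]],"spin":[0,0,0,0,0,0,0,0],"gripper":[0.9,0.9,0.9,0.9,0.9,0.9,0.9,0.9]}'
python3 -m creep '{"translation":[[0,0,0],[0,0,-8],[0,0,0]],"spin":[0,0,0],"gripper":[0.9,0.9,0.9]}'
```

```text
t: 11.55
eef_pos: [0.5024, -0.0162, 0.02]
ee_rot: [-3.139, -0.006, 2.965]
force: [-0.2, 0.1, -0.0]
width: 0.079
gripper_force: 0.0
t: 11.85
eef_pos: [0.5048, -0.0138, 0.015]
ee_rot: [3.141, 0.001, 2.968]
force: [-1.2, -0.5, -0.8]
width: 0.0788
gripper_force: 0.0
```

```bash
python3 -m creep '{"translation":[[0,2,-3],[0,0,0],[0,0,0],[0,0,0],[0,0,0]],"spin":[0,0,0,0,0],"gripper":[0.85,0.75,0.6,0.6,0.6]}' 8
python3 -m creep '{"translation":[[0,0,2],[2,1,0],[2,0,0],[0,0,-1],[0,0,-1],[0,0,0],[0,0,0]],"spin":[0,0,0,0,0,0,0],"gripper":[0.6,0.6,0.6,0.6,0.6,0.6,0.6]}'
python3 -m creep '{"translation":[[0,0,0],[0,0,0],[0,0,0],[0,0,10],[0,-20,40],[0,-45,45],[0,-45,30],[0,0,0]],"spin":[0,0,0,0,0,0,0,0],"gripper":[0.74,0.8,0.85,0.85,0.85,0.85,0.85,0.85]}'
python3 - <<'E'
from see import *
f=cams.grab_frame("top")
print(fit(f,0,.022,(.509,-.011),.031,(8,70,60),(35,255,255))[1:], get_state()["eef_pos"],get_state()["q"])
E
```

```text
t: 12.35
eef_pos: [0.5047, -0.0116, 0.012]
ee_rot: [3.141, 0.0, 2.969]
force: [-0.0, 1.1, 1.7]
width: 0.0615
gripper_force: 8.0
t: 13.05
eef_pos: [0.5087, -0.0108, 0.0119]
ee_rot: [3.142, 0.0, 2.968]
force: [-0.1, 0.3, 2.7]
width: 0.0616
gripper_force: 8.0
t: 13.85
eef_pos: [0.5107, -0.1109, 0.1297]
ee_rot: [3.14, 0.007, 2.966]
force: [-0.6, -0.2, -0.3]
width: 0.0747
gripper_force: 0.0
(array([ 0.5082, -0.0109]), array([56.2, 61.8]), array([ 0.5063, -0.0089]), array([59.9, 52.3]), 25.7) [ 0.50958399 -0.10954227  0.12756543] [ 1.65335704e-01  1.94072170e-01 -4.64080136e-01  3.94544772e-04
 -9.07955435e-01 -1.91270044e+00]
```

```bash
python3 -m creep '{"translation":[[-1,-48,0],[-1,-48,0],[-1,-48,0],[-2,-48,0],[-1,-48,0],[0,0,0],[0,0,-40],[0,0,0]],"spin":[-0.014,-0.014,-0.014,-0.014,-0.015,0,0,0],"gripper":[0.85,0.85,0.85,0.85,0.85,0.85,0.85,0.85]}'
python3 - <<'E'
from see import *
f=cams.grab_frame("top"); s=get_state(); print(s["eef_pos"],s["ee_rot"],s["t"])
x,y=(.41,.61),(-.11,.09);im=rect(f,.011,x,y,3); h=cv2.cvtColor(im,cv2.COLOR_RGB2HSV); m=cv2.inRange(h,(0,0,120),(180,75,255)); m=cv2.morphologyEx(m,cv2.MORPH_CLOSE,np.ones((9,9)))
q=max(cv2.findContours(m,0,2)[0],key=cv2.contourArea); r=cv2.minAreaRect(q); print("plate",w(r[0],x,y,3),np.array(r[1])/3,r[2])
h=cv2.convexHull(q); a=cv2.approxPolyDP(h,20,True)[:,0]; print([np.round(w(p,x,y,3),4).tolist() for p in a])
print(fit(f,0,.022,(.509,-.011),.031,(8,70,60),(35,255,255))[1:])
E
```

```text
t: 14.7
eef_pos: [0.4991, -0.3458, 0.08]
ee_rot: [3.14, -0.009, 2.896]
force: [-0.2, -0.4, -0.9]
width: 0.0745
gripper_force: 0.0
[ 0.5004235  -0.346245    0.08243848] [ 3.14075001 -0.00645717  2.89742971] 14.75
plate (0.50874609375, -0.010220336914062503) [157.25908407 158.83092244] 88.64813995361328
[[0.587, -0.084], [0.4363, -0.0863], [0.4317, 0.065], [0.5827, 0.068]]
(array([ 0.5091, -0.0113]), array([57.7, 59. ]), array([ 0.5092, -0.0116]), array([58.5, 56.8]), 90.0)
```

```bash
python3 -m creep '{"translation":[[1,-4,0],[1,0,-20],[0,0,-20],[0,0,-14],[0,0,0]],"spin":[0,0,0,0,0],"gripper":[0.85,0.85,0.85,0.85,0.85]}'
python3 -m creep '{"translation":[[0,0,-2],[0,0,0],[0,0,0],[0,0,0],[0,0,0],[0,0,0]],"spin":[0,0,0,0,0,0],"gripper":[0.7,0.6,0.4,0.4,0.4,0.4]}' 12
```

```text
t: 15.25
eef_pos: [0.5041, -0.3512, 0.03]
ee_rot: [3.141, -0.002, 2.898]
force: [-1.2, -0.3, -0.2]
width: 0.0741
gripper_force: 0.0
t: 15.85
eef_pos: [0.5049, -0.3519, 0.0294]
ee_rot: [-3.141, 0.001, 2.898]
force: [-1.1, 0.5, 4.9]
width: 0.0456
gripper_force: 12.0
```

The fingers hold the slab by its top 5 mm only, so I'll reopen, go lower and grip again.

```bash
python3 -m creep '{"translation":[[0,0,0],[0,0,0],[-1,1,-4],[0,0,-3],[0,0,0]],"spin":[0,0,0,0,0],"gripper":[0.65,0.7,0.7,0.7,0.7]}'
python3 -m creep '{"translation":[[0,0,0],[0,0,0],[0,0,0],[0,0,0],[0,0,0]],"spin":[0,0,0,0,0],"gripper":[0.6,0.4,0.4,0.4,0.4]}' 12
python3 -m creep '{"translation":[[0,0,5],[0,0,30],[0,0,30],[0,0,30],[0,0,0]],"spin":[0,0,0,0,0],"gripper":[0.4,0.4,0.4,0.4,0.4]}'
python3 - <<'E'
from see import *
f=cams.grab_frame("wrist"); s=get_state(); print(s["eef_pos"],s["ee_rot"],s["t"],s["width"]); np.save("w7.npy",f,allow_pickle=True)
cv2.imwrite("pics/w7.png",f["img"][150:,100:460,::-1])
E
```

```text
t: 16.35
eef_pos: [0.503, -0.3505, 0.021]
ee_rot: [3.141, -0.001, 2.897]
force: [0.9, 0.5, 0.5]
width: 0.0608
gripper_force: 0.0
t: 16.85
eef_pos: [0.5036, -0.3508, 0.0219]
ee_rot: [3.142, 0.0, 2.897]
force: [0.8, -0.2, 0.2]
width: 0.0463
gripper_force: 12.0
t: 17.35
eef_pos: [0.5061, -0.352, 0.122]
ee_rot: [-3.14, 0.008, 2.898]
force: [1.1, -0.9, -0.2]
width: 0.0458
gripper_force: 12.0
[ 0.50496654 -0.35129306  0.11970255] [-3.1410442   0.00495376  2.8976806 ] 17.4 0.04590474569164167
```

View pics/w7.png

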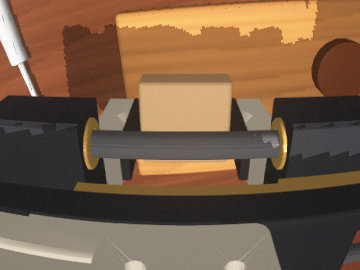

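The slab is held square between the fingers (crop (185,110)). I'll carry it to the plate, turning by +0.267 rad.

```bash
python3 -m creep '{"translation":[[0,42,0],[0,42,0],[1,42,0],[1,42,0],[1,42,0],[1,42,0],[0,42,0],[0,42,0]],"spin":[0.033,0.033,0.033,0.033,0.034,0.034,0.034,0.034],"gripper":[0.4,0.4,0.4,0.4,0.4,0.4,0.4,0.4]}'
python3 -m creep '{"translation":[[0,2,0],[0,0,-30],[0,0,-30],[0,0,-10],[0,0,0],[0,0,0]],"spin":[0,0,0,0,0,0],"gripper":[0.4,0.4,0.4,0.4,0.4,0.4]}'
python3 - <<'E'
from see import *
f=np.load("w7.npy",allow_pickle=True).item()
p=cv2.fisheye.undistortPoints(np.array([[[285.5,232.]]]),np.array(f["mtx"]),np.zeros(4))[0,0]
d=f["R"].T@[p[0],p[1],1]; o=-f["R"].T@f["t"]; print("near edge mid",o+d*(.132-o[2])/d[2])
s=get_state(); print(s["eef_pos"],s["ee_rot"],s["t"])
E
```

```text
t: 18.2
eef_pos: [0.5067, -0.0132, 0.1163]
ee_rot: [-3.141, -0.001, -3.117]
force: [0.8, 0.2, -0.4]
width: 0.0456
gripper_force: 12.0
t: 18.8
eef_pos: [0.508, -0.0131, 0.0474]
ee_rot: [-3.141, 0.0, -3.118]
force: [-0.4, 1.1, -0.3]
width: 0.0459
gripper_force: 12.0
near edge mid [ 0.48513267 -0.34706795  0.132     ]
[ 0.50798814 -0.01305069  0.04738386] [-3.14128411e+00  1.06581603e-04 -3.11795343e+00] 18.8
```

```bash
python3 -m creep '{"translation":[[0,2,-10],[0,0,-6],[0,0,0]],"spin":[0,0,0],"gripper":[0.4,0.4,0.4]}'
python3 -m creep '{"translation":[[0,0,-2],[0,0,-2],[0,0,0],[0,0,0]],"spin":[0,0,0,0],"gripper":[0.4,0.4,0.4,0.4]}'
```

```text
t: 19.1
eef_pos: [0.5071, -0.0109, 0.0303]
ee_rot: [-3.141, -0.001, -3.118]
force: [0.3, 0.4, 0.1]
width: 0.0454
gripper_force: 12.0
t: 19.5
eef_pos: [0.5076, -0.0108, 0.0269]
ee_rot: [-3.142, 0.0, -3.118]
force: [0.9, -0.4, 0.2]
width: 0.046
gripper_force: 12.0
```

```bash
python3 -m creep '{"translation":[[1,0,-1],[0,0,-0.5],[0,0,-0.5],[0,0,0],[0,0,0]],"spin":[0,0,0,0,0],"gripper":[0.4,0.4,0.4,0.4,0.4]}'
python3 -m creep '{"translation":[[0,0,0],[0,0,0]],"spin":[0,0],"gripper":[0.4,0.4]}'
```

```text
t: 20.0
eef_pos: [0.5089, -0.0107, 0.0258]
ee_rot: [3.142, 0.001, -3.117]
force: [-3.6, 1.2, 11.2]
width: 0.0461
gripper_force: 12.0
t: 20.2
eef_pos: [0.5089, -0.0107, 0.0258]
ee_rot: [3.142, 0.001, -3.117]
force: [-3.7, 0.9, 11.3]
width: 0.0459
gripper_force: 12.0
```

```bash
python3 -m creep '{"translation":[[0,0,0.5],[0,0,0],[0,0,0],[0,0,0],[0,0,12],[0,-30,45],[0,-45,40],[0,-45,0]],"spin":[0,0,0,0,0,0,0,0],"gripper":[0.4,0.56,0.62,0.68,0.74,0.8,0.8,0.8]}'
python3 -m creep '{"translation":[[0,-30,0],[0,0,0]],"spin":[0,0],"gripper":[0.8,0.8]}'
python3 - <<'E'
from see import *
f=cams.grab_frame("top"); np.save("t8.npy",f,allow_pickle=True); s=get_state(); print(s["eef_pos"],s["ee_rot"],s["t"])
x,y=(.455,.565),(-.065,.045)
im=rect(f,.038,x,y,5); im2=rect(f,.022,x,y,5)
o=np.hstack([cv2.resize(im,(400,400)),cv2.resize(im2,(400,400))]); cv2.imwrite("pics/t8.png",o[:,:,::-1])
E
```

```text
t: 21.0
eef_pos: [0.512, -0.1213, 0.118]
ee_rot: [-3.141, 0.009, -3.114]
force: [2.5, -0.2, -0.1]
width: 0.0697
gripper_force: 0.0
t: 21.2
eef_pos: [0.5084, -0.1537, 0.1133]
ee_rot: [-3.141, 0.001, -3.121]
force: [-0.3, 1.0, 1.2]
width: 0.0701
gripper_force: 0.0
[ 0.50838435 -0.15245741  0.11296742] [-3.14157049e+00  6.99148416e-04 -3.12087074e+00] 21.25
```

View pics/t8.png

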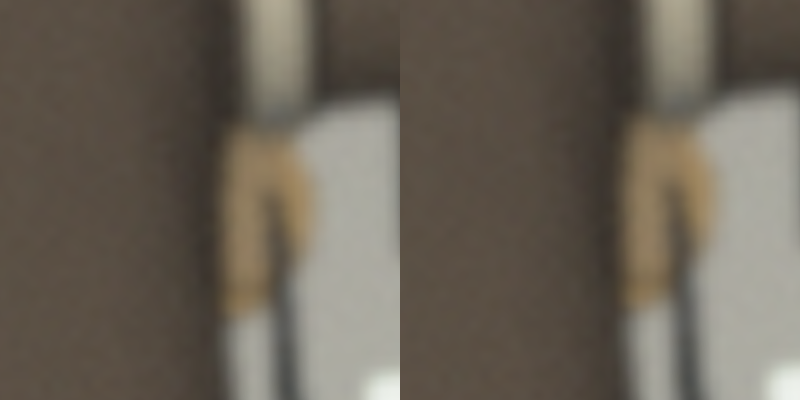

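The arm hides the plate in this view: only a strip of slab on bread shows at (260,210). That was the tenth picture, so from here I measure numerically. I'll move so the wrist camera sees both the patty and the plate.

```bash
python3 -m creep '{"translation":[[-20,-35,45],[-25,-35,45],[0,0,0],[0,0,0]],"spin":[0,0,0,0],"gripper":[0.8,0.8,0.8,0.8]}'
cat >> see.py <<'E'
def gc(f,fish,z,c,R,sc=4,a=.6,b=1.3,square=False):
    """grabCut segmentation about c; returns centroid, minAreaRect, circle"""
    h=R*1.5;x,y=(c[0]-h,c[0]+h),(c[1]-h,c[1]+h); im=rect(f,z,x,y,sc,fish); mk=np.zeros(im.shape[:2],np.uint8); cc=(im.shape[1]//2,im.shape[0]//2)
    cv2.circle(mk,cc,int(R*b*1e3*sc),2,-1); cv2.circle(mk,cc,int(R*a*1e3*sc),1,-1)
    cv2.setRNGSeed(1); cv2.grabCut(im,mk,None,np.zeros((1,65)),np.zeros((1,65)),5,cv2.GC_INIT_WITH_MASK)
    q=max(cv2.findContours((mk%2).astype(np.uint8),0,2)[0],key=cv2.contourArea); e=cv2.fitEllipse(q); r=cv2.minAreaRect(q)
    return np.round(w(e[0],x,y,sc),4),np.round(np.array(e[1])/sc,1),np.round(w(r[0],x,y,sc),4),np.round(np.array(r[1])/sc,1),round(r[2],1)
E
python3 - <<'E'
from see import *
f=cams.grab_frame("top");g=cams.grab_frame("wrist");np.save("t9.npy",f,allow_pickle=True);np.save("w9.npy",g,allow_pickle=True)
s=get_state(); print(s["eef_pos"],s["ee_rot"],s["t"])
for n,F,fi in(("top",f,0),("wrist",g,1)):
    print(n,"patty",gc(F,fi,.034,(.5435,-.218),.028)); print(n,"slab",gc(F,fi,.038,(.509,-.011),.023)); print(n,"bread",gc(F,fi,.022,(.509,-.011),.031,b=1.4))
for n in("slab","patty","plate","bread_flat"):
    for c in("top","wrist"): print(n,c,[(np.round(d["centre"],4).tolist(),round(d["confidence"],2)) for d in nets.pinpoint(c,n)])
E
```

```text
t: 21.65
eef_pos: [0.4721, -0.2078, 0.1869]
ee_rot: [3.142, 0.003, -3.119]
force: [0.4, -0.7, -0.9]
width: 0.0701
gripper_force: 0.0
[ 0.47169935 -0.20715512  0.18519374] [ 3.14117237e+00 -5.60335575e-04 -3.11732754e+00] 21.75
top patty (array([ 0.5431, -0.2194]), array([38. , 78.5]), array([ 0.5441, -0.218 ]), array([38.2, 72. ]), 90.0)
top slab (array([ 0.5081, -0.0131]), array([48. , 53.6]), array([ 0.5064, -0.0128]), array([51.3, 55.9]), 36.9)
top bread (array([ 0.5108, -0.0103]), array([73.3, 81.5]), array([ 0.5096, -0.0113]), array([74.6, 78.1]), 5.5)
wrist patty (array([ 0.5417, -0.219 ]), array([54.9, 57.4]), array([ 0.5381, -0.2191]), array([50.6, 54.6]), 89.1)
wrist slab (array([ 0.5025, -0.0137]), array([41.8, 52.9]), array([ 0.5027, -0.0127]), array([40.1, 45. ]), 89.3)
wrist bread (array([ 0.5068, -0.0074]), array([45.6, 66.5]), array([ 0.5072, -0.0062]), array([40.5, 55.5]), 90.0)
slab top []
slab wrist [([0.5076, -0.0074, 0.0159], 0.6)]
patty top []
patty wrist [([0.5452, -0.2163, 0.0234], 0.59)]
plate top []
plate wrist [([0.476, -0.5017, -0.0008], 0.7)]
bread_flat top [([0.5557, 0.288, -0.0012], 0.73)]
bread_flat wrist [([0.5097, -0.0136, 0.0052], 0.7)]
```

```bash
python3 -m creep '{"translation":[[24,-4,-20],[24,-4,-20],[22,-4,-20],[0,0,-40],[0,0,-30],[0,0,0],[0,0,0]],"spin":[0,0,0,0,0,0,0],"gripper":[0.8,0.8,0.8,0.8,0.8,0.8,0.8]}'
```

```text
t: 22.85
eef_pos: [0.542, -0.2201, 0.0557]
ee_rot: [-3.141, -0.001, -3.117]
force: [0.3, -0.6, 1.0]
width: 0.07
gripper_force: 0.0
```

```bash
python3 -m creep '{"translation":[[0,1,-15],[0,0,-14],[0,0,-4],[0,0,0],[0,0,0]],"spin":[0,0,0,0,0],"gripper":[0.8,0.8,0.8,0.8,0.8]}'
python3 -m creep '{"translation":[[0,0,0],[0,0,0],[0,0,0],[0,0,0],[0,0,0]],"spin":[0,0,0,0,0],"gripper":[0.65,0.5,0.5,0.5,0.5]}' 12
```

```text
t: 23.35
eef_pos: [0.5429, -0.2191, 0.0241]
ee_rot: [-3.141, 0.002, -3.117]
force: [-0.1, 0.4, -0.1]
width: 0.0703
gripper_force: 0.0
t: 23.85
eef_pos: [0.5423, -0.219, 0.0231]
ee_rot: [-3.141, 0.001, -3.118]
force: [1.0, 0.7, 5.7]
width: 0.0552
gripper_force: 12.0
```

```bash
python3 -m creep '{"translation":[[0,0,5],[0,0,25],[0,0,35],[-10,-40,35],[-15,-45,0],[-15,-45,0],[0,0,0]],"spin":[0,0,0,0,0,0,0],"gripper":[0.5,0.5,0.5,0.5,0.5,0.5,0.5]}'
python3 - <<'E'
from see import *
f=cams.grab_frame("top");np.save("t10.npy",f,allow_pickle=True)
s=get_state(); print(s["eef_pos"],s["ee_rot"],s["t"],s["width"])
print("slab",gc(f,0,.038,(.509,-.011),.023),gc(f,0,.038,(.509,-.011),.023,b=1.5)); print("bread",gc(f,0,.022,(.509,-.011),.031,b=1.4))
print("hsv slab/bread",fit(f,0,.022,(.509,-.011),.031,(8,60,60),(35,255,255))[1:])
x,y=(.47,.55),(-.05,.03);im=rect(f,.038,x,y,1)[::4,::4];print("\n".join(" ".join("%3d/%3d"%(p[0],p[2]) for p in r) for r in im))
E
```

```text
t: 24.55
eef_pos: [0.5005, -0.3499, 0.12]
ee_rot: [-3.141, -0.0, -3.122]
force: [0.2, 0.6, -1.1]
width: 0.0549
gripper_force: 12.0
[ 0.50112891 -0.34816162  0.11970021] [ 3.14134718e+00 -6.28475733e-04 -3.12195758e+00] 24.6 0.05492677657263475
slab (array([ 0.5074, -0.0113]), array([39.4, 43. ]), array([ 0.5082, -0.0099]), array([34.6, 36.6]), 88.8) (array([ 0.5074, -0.0113]), array([39.4, 43. ]), array([ 0.5082, -0.0099]), array([34.6, 36.6]), 88.8)
bread (array([ 0.5106, -0.0114]), array([51.3, 51.5]), array([ 0.5121, -0.0111]), array([44. , 50.3]), 88.0)
hsv slab/bread (array([ 0.5093, -0.0113]), array([58.9, 60. ]), array([ 0.5092, -0.0117]), array([59.5, 58. ]), 90.0)
237/234 238/235 237/234 237/234 238/233 237/233 237/234 237/234 237/233 237/234 237/234 237/234 237/234 237/234 238/234 237/233 237/234 238/235 237/234 237/234
237/234 237/234 237/234 237/234 237/234 237/234 238/233 237/234 237/234 238/234 237/234 237/234 237/234 237/234 238/234 237/234 237/234 237/234 237/234 237/234
237/234 237/234 237/234 237/234 237/234 237/234 237/234 237/234 237/233 236/231 237/232 237/231 23
[... 2241 characters left out ...]
/122 194/121 188/119 179/127 189/164 224/217 236/234 237/236
238/236 237/236 238/236 237/236 235/232 219/212 191/164 190/130 207/127 212/126 215/126 216/127 214/127 205/127 194/144 204/185 219/212 232/230 237/235 237/235
237/236 237/236 238/236 237/236 238/236 235/233 227/221 215/194 210/165 209/151 213/149 215/151 213/160 211/173 219/205 231/227 235/233 237/235 237/235 237/235
238/237 238/236 237/236 238/237 237/236 237/236 236/235 234/232 228/224 223/216 223/214 224/217 227/223 231/229 235/233 237/236 238/236 237/236 237/235 237/236
238/236 237/236 238/237 237/236 237/237 237/236 238/236 237/236 237/236 237/235 236/235 237/235 237/236 237/236 237/236 237/236 237/236 237/235 238/236 237/236
```

The slab's top-face edges read about x 0.488..0.532 and y -0.032..0.012, so its centre is about (0.510,-0.010), well centred. Next is the patty.

```bash
python3 -m creep '{"translation":[[1,42,0],[1,42,0],[1,42,0],[1,42,0],[1,42,0],[1,42,0],[1,42,0],[1,42,0]],"spin":[0,0,0,0,0,0,0,0],"gripper":[0.5,0.5,0.5,0.5,0.5,0.5,0.5,0.5]}'
python3 -m creep '{"translation":[[0,1,0],[0,0,-30],[0,0,-25],[0,0,-10],[0,0,0],[0,0,0]],"spin":[0,0,0,0,0,0],"gripper":[0.5,0.5,0.5,0.5,0.5,0.5]}'
```

```text
t: 25.4
eef_pos: [0.5101, -0.0074, 0.12]
ee_rot: [3.141, 0.0, -3.117]
force: [0.9, 1.0, -0.6]
width: 0.0553
gripper_force: 12.0
t: 26.0
eef_pos: [0.5112, -0.0088, 0.0555]
ee_rot: [-3.141, 0.0, -3.117]
force: [-0.1, -0.1, -0.1]
width: 0.0548
gripper_force: 12.0
```

```bash
python3 -m creep '{"translation":[[-1,-2,-5],[0,0,-4],[0,0,0],[0,0,0]],"spin":[0,0,0,0],"gripper":[0.5,0.5,0.5,0.5]}'
python3 -m creep '{"translation":[[0,0,-1],[0,0,-1],[0,0,0],[0,0,0]],"spin":[0,0,0,0],"gripper":[0.5,0.5,0.5,0.5]}'
```

```text
t: 26.4
eef_pos: [0.5097, -0.011, 0.0461]
ee_rot: [-3.142, 0.0, -3.118]
force: [0.7, 0.1, -0.0]
width: 0.0548
gripper_force: 12.0
t: 26.8
eef_pos: [0.5097, -0.0109, 0.0439]
ee_rot: [-3.142, -0.0, -3.118]
force: [0.3, 0.0, -0.6]
width: 0.0549
gripper_force: 12.0
```

```bash
python3 -m creep '{"translation":[[0,0,-0.5],[0,0,-0.5],[0,0,0],[0,0,0]],"spin":[0,0,0,0],"gripper":[0.5,0.5,0.5,0.5]}'
```

```text
t: 27.2
eef_pos: [0.5097, -0.0109, 0.0431]
ee_rot: [3.142, 0.0, -3.118]
force: [-2.0, 1.1, 3.0]
width: 0.0551
gripper_force: 12.0
```

```bash
python3 -m creep '{"translation":[[0,0,0],[0,0,0],[0,0,0],[0,0,0],[0,0,12],[0,0,45],[0,0,45],[0,0,45]],"spin":[0,0,0,0,0,0,0,0],"gripper":[0.64,0.7,0.74,0.8,0.85,0.85,0.85,0.85]}'
python3 -m creep '{"translation":[[0,45,10],[0,45,0],[0,45,0],[2,45,0],[2,45,0],[2,45,0],[2,45,0],[2,36,0]],"spin":[-0.025,-0.025,-0.025,-0.025,-0.025,-0.024,-0.024,-0.024],"gripper":[0.85,0.85,0.85,0.85,0.85,0.85,0.85,0.85]}'
python3 -m creep '{"translation":[[0,0,0],[0,0,0]],"spin":[0,0],"gripper":[0.85,0.85]}'
python3 - <<'E'
from see import *
f=cams.grab_frame("top");np.save("t11.npy",f,allow_pickle=True)
s=get_state(); p=s["eef_pos"];print(p,s["ee_rot"],s["t"])
d=np.array(p)[:2]-[.556,.284];print("rack",d@[.986,-.168],d@[.168,.986])
x,y=(.45,.57),(-.07,.05)
for k,z,lo,hi in(("patty",.054,(0,60,10),(14,255,150)),("slab/bread",.038,(15,50,120),(35,255,255))):
    try: print(k,fit(f,0,z,(.509,-.011),.028,lo,hi)[1:])
    except Exception as e: print(k,e)
print(gc(f,0,.054,(.509,-.011),.028))
E
```

```text
t: 28.0
eef_pos: [0.5093, -0.0111, 0.1925]
ee_rot: [-3.141, 0.0, -3.118]
force: [1.1, 0.5, -0.6]
width: 0.0747
gripper_force: 0.0
t: 28.8
eef_pos: [0.5194, 0.3424, 0.201]
ee_rot: [3.141, 0.001, 2.968]
force: [1.5, 0.3, -0.4]
width: 0.0745
gripper_force: 0.0
t: 29.0
eef_pos: [0.5193, 0.3407, 0.2001]
ee_rot: [-3.141, -0.0, 2.97]
force: [0.2, 0.2, 0.3]
width: 0.0746
gripper_force: 0.0
[0.51939404 0.33989696 0.20026691] [-3.14130772e+00 -1.28835890e-04  2.96904452e+00] 29.05
rack -0.04548417057756859 0.04896460408850731
patty (array([ 0.5107, -0.0112]), array([50.6, 52.2]), array([ 0.511 , -0.0109]), array([51.6, 50.3]), 53.7)
slab/bread (array([ 0.5045, -0.0113]), array([56. , 58.3]), array([ 0.4943, -0.0107]), array([57.9, 35.3]), 2.3)
(array([ 0.511 , -0.0109]), array([44.7, 46.7]), array([ 0.511 , -0.0116]), array([45. , 45.8]), 90.0)
```

The patty sits at about (0.5108,-0.011), well centred. Now the domed bread on the rack.

```bash
python3 -m creep '{"translation":[[4,0,-40],[4,0,-40],[0,0,-25],[0,0,-15],[0,0,-10],[0,0,0]],"spin":[0,0,0,0,0,0],"gripper":[0.85,0.85,0.85,0.85,0.85,0.85]}'
python3 -m creep '{"translation":[[0,0,-8],[0,0,-8],[0,0,-6],[0,0,0]],"spin":[0,0,0,0],"gripper":[0.85,0.85,0.85,0.85]}'
```

```text
t: 29.65
eef_pos: [0.5274, 0.3388, 0.0693]
ee_rot: [-3.14, -0.001, 2.967]
force: [0.3, -0.7, 0.4]
width: 0.0743
gripper_force: 0.0
t: 30.05
eef_pos: [0.5272, 0.3397, 0.0471]
ee_rot: [-3.141, -0.001, 2.968]
force: [-0.4, 0.0, -0.1]
width: 0.0746
gripper_force: 0.0
```

```bash
python3 -m creep '{"translation":[[0,0,-3],[0,0,0],[0,0,0],[0,0,0],[0,0,0],[0,0,0]],"spin":[0,0,0,0,0,0],"gripper":[0.85,0.6,0.5,0.5,0.5,0.5]}' 18
python3 -m creep '{"translation":[[-2,0,6],[-2,0,10],[-4,0,20],[-4,0,25],[-4,0,30],[-4,0,10],[0,0,0]],"spin":[0,0,0,0,0,0,0],"gripper":[0.5,0.5,0.5,0.5,0.5,0.5,0.5]}'
```

```text
t: 30.65
eef_pos: [0.5278, 0.3401, 0.0451]
ee_rot: [3.141, 0.0, 2.968]
force: [0.7, -0.2, 0.3]
width: 0.0578
gripper_force: 17.5
t: 31.35
eef_pos: [0.5079, 0.341, 0.1485]
ee_rot: [3.138, 0.002, 2.969]
force: [0.2, -0.2, -0.7]
width: 0.058
gripper_force: 17.5
```

```bash
python3 -m creep '{"translation":[[-15,-38,0],[-15,-38,0],[-16,-38,0],[-16,-38,0],[-16,-38,0],[0,0,-30],[0,0,-40],[0,0,0]],"spin":[0,0,0,0,0,0,0,0],"gripper":[0.5,0.5,0.5,0.5,0.5,0.5,0.5,0.5]}'
python3 -m creep '{"translation":[[0,0,-25],[0,0,-20],[0,0,-8],[0,0,0]],"spin":[0,0,0,0],"gripper":[0.5,0.5,0.5,0.5]}'
```

```text
t: 32.15
eef_pos: [0.4263, 0.1472, 0.0718]
ee_rot: [-3.135, -0.006, 2.967]
force: [0.2, 0.2, 0.2]
width: 0.058
gripper_force: 17.6
t: 32.55
eef_pos: [0.4294, 0.1498, 0.0226]
ee_rot: [-3.14, -0.001, 2.969]
force: [0.5, -0.5, -0.6]
width: 0.058
gripper_force: 17.5
```

```bash
python3 -m creep '{"translation":[[0,0,-3],[0,0,-3],[0,0,-3],[0,0,-3],[0,0,0]],"spin":[0,0,0,0,0],"gripper":[0.5,0.5,0.5,0.5,0.5]}' 8
python3 -m creep '{"translation":[[0,0,-2],[0,0,-2],[0,0,-2],[0,0,0],[0,0,0]],"spin":[0,0,0,0,0],"gripper":[0.5,0.5,0.5,0.5,0.5]}' 6
```

```text
t: 33.05
eef_pos: [0.4296, 0.1501, 0.0108]
ee_rot: [3.142, -0.0, 2.968]
force: [0.4, 0.6, 0.9]
width: 0.0582
gripper_force: 7.8
t: 33.55
eef_pos: [0.4296, 0.1501, 0.005]
ee_rot: [-3.141, -0.0, 2.969]
force: [-0.7, -0.1, 5.4]
width: 0.0584
gripper_force: 6.0
```

```bash
python3 -m creep '{"translation":[[0,0,0],[0,0,0],[0,0,0],[0,0,10],[0,0,45],[0,0,45],[35,0,45],[35,0,20]],"spin":[0,0,0,0,0,0,0,0],"gripper":[0.72,0.8,0.85,0.9,0.9,0.9,0.9,0.9]}'
python3 -m creep '{"translation":[[0,0,0],[0,0,0]],"spin":[0,0],"gripper":[0.9,0.9]}'
python3 - <<'E'
from see import *
f=cams.grab_frame("top");g=cams.grab_frame("wrist");np.save("t12.npy",f,allow_pickle=True);np.save("w12.npy",g,allow_pickle=True)
s=get_state(); p=s["eef_pos"];print(p,s["ee_rot"],s["t"])
for n,F,fi in(("top",f,0),("wrist",g,1)):
    print(n,gc(F,fi,.014,(.449,.148),.031),[(np.round(d["centre"],4).tolist(),round(d["confidence"],2)) for d in nets.pinpoint(n,"bread_domed")])
E
```

```text
t: 34.35
eef_pos: [0.4969, 0.1508, 0.1699]
ee_rot: [3.137, 0.005, 2.97]
force: [0.2, 1.4, 0.2]
width: 0.079
gripper_force: 0.0
t: 34.55
eef_pos: [0.4956, 0.1498, 0.1649]
ee_rot: [3.141, 0.0, 2.967]
force: [-0.6, -1.0, -1.0]
width: 0.0789
gripper_force: 0.0
[0.49421626 0.14947823 0.16381609] [-3.14071364e+00 -1.42352694e-03  2.96795371e+00] 34.65
top (array([0.4478, 0.1483]), array([45.2, 52.4]), array([0.4497, 0.1493]), array([44.1, 51.3]), 54.3) [([0.449, 0.1511, -0.005], 0.56), ([0.4094, 0.3468, -0.0018], 0.55), ([0.4033, 0.2512, -0.0031], 0.45)]
wrist (array([0.4473, 0.1477]), array([56.5, 61.6]), array([0.4471, 0.1479]), array([57.8, 61.1]), 29.0) [([0.4477, 0.1521, 0.0012], 0.85), ([0.4112, 0.3479, 0.001], 0.74), ([0.4002, 0.2493, -0.0005], 0.68)]
```

The domed bread stands flat on the table at about (0.4476,0.148). I'll regrip it centrally.

```bash
python3 -m creep '{"translation":[[-23,0,-30],[-24,-1,-40],[0,0,-40],[0,0,-25],[0,0,-12],[0,0,0],[0,0,0]],"spin":[0,0,0,0,0,0,0],"gripper":[0.9,0.9,0.9,0.9,0.9,0.9,0.9]}'
```

```text
t: 35.45
eef_pos: [0.4481, 0.1491, 0.0175]
ee_rot: [-3.141, -0.0, 2.969]
force: [0.8, 0.3, 0.2]
width: 0.0785
gripper_force: 0.0
```

```bash
python3 -m creep '{"translation":[[0,0,-8],[0,0,-5],[0,0,0],[0,0,0],[0,0,0],[0,0,0],[0,0,0]],"spin":[0,0,0,0,0,0,0],"gripper":[0.9,0.9,0.7,0.6,0.6,0.6,0.6]}' 12
python3 -m creep '{"translation":[[0,0,5],[0,0,40],[0,0,40],[0,0,35],[0,0,0]],"spin":[0,0,0,0,0],"gripper":[0.6,0.6,0.6,0.6,0.6]}'
```

```text
t: 36.15
eef_pos: [0.4484, 0.1491, 0.0045]
ee_rot: [3.141, 0.0, 2.968]
force: [-0.2, 0.5, 0.0]
width: 0.0613
gripper_force: 12.0
t: 36.65
eef_pos: [0.4509, 0.1508, 0.1295]
ee_rot: [3.135, 0.006, 2.969]
force: [0.1, 0.0, -0.5]
width: 0.0613
gripper_force: 12.0
```

```bash
python3 -m creep '{"translation":[[12,-32,0],[12,-32,0],[13,-32,0],[13,-32,0],[12,-32,0],[0,0,0],[0,0,-30],[0,0,-20]],"spin":[0,0,0,0,0,0,0,0],"gripper":[0.6,0.6,0.6,0.6,0.6,0.6,0.6,0.6]}'
python3 -m creep '{"translation":[[0,0,-4],[0,0,0],[0,0,0]],"spin":[0,0,0],"gripper":[0.6,0.6,0.6]}'
```

```text
t: 37.45
eef_pos: [0.5098, -0.0112, 0.0732]
ee_rot: [3.141, -0.0, 2.967]
force: [-0.2, -0.2, -1.6]
width: 0.0611
gripper_force: 12.0
t: 37.75
eef_pos: [0.5109, -0.0105, 0.0712]
ee_rot: [3.141, 0.001, 2.969]
force: [0.4, 0.3, 0.1]
width: 0.0611
gripper_force: 12.0
```

```bash
python3 -m creep '{"translation":[[0,0,-5],[0,0,-4],[0,0,-1],[0,0,0],[0,0,0]],"spin":[0,0,0,0,0],"gripper":[0.6,0.6,0.6,0.6,0.6]}'
python3 -m creep '{"translation":[[0,0,-1],[0,0,0],[0,0,0]],"spin":[0,0,0],"gripper":[0.6,0.6,0.6]}'
```

```text
t: 38.25
eef_pos: [0.5104, -0.0109, 0.0605]
ee_rot: [3.142, 0.0, 2.968]
force: [-0.2, 0.2, -0.1]
width: 0.0612
gripper_force: 12.0
t: 38.55
eef_pos: [0.5104, -0.0109, 0.0594]
ee_rot: [3.142, 0.0, 2.968]
force: [-1.0, 0.3, -0.8]
width: 0.0612
gripper_force: 12.0
```

```bash
python3 -m creep '{"translation":[[0,0,-0.5],[0,0,-0.5],[0,0,0],[0,0,0]],"spin":[0,0,0,0],"gripper":[0.6,0.6,0.6,0.6]}'
```

```text
t: 38.95
eef_pos: [0.5105, -0.0109, 0.0585]
ee_rot: [3.142, 0.0, 2.968]
force: [-0.7, 0.7, 1.3]
width: 0.0609
gripper_force: 12.0
```

```bash
python3 -m creep '{"translation":[[0,0,-0.4],[0,0,0],[0,0,0]],"spin":[0,0,0],"gripper":[0.6,0.6,0.6]}'
```

```text
t: 39.25
eef_pos: [0.5105, -0.0109, 0.0584]
ee_rot: [3.142, 0.0, 2.969]
force: [-1.8, 0.3, 6.9]
width: 0.0608
gripper_force: 12.1
```

Firm contact at about 7 N. I'll release, withdraw up and away, then check all the layers.

```bash
python3 -m creep '{"translation":[[0,0,0],[0,0,0],[0,0,0],[0,0,0],[0,0,15],[0,0,40],[0,0,45],[0,0,20]],"spin":[0,0,0,0,0,0,0,0],"gripper":[0.73,0.78,0.82,0.86,0.9,0.9,0.9,0.9]}'
python3 -m creep '{"translation":[[0,-45,0],[0,-45,0],[0,-45,0],[0,-45,0],[0,-45,0],[0,-45,0],[0,-45,0],[0,0,0]],"spin":[0,0,0,0,0,0,0,0],"gripper":[0.9,0.9,0.9,0.9,0.9,0.9,0.9,0.9]}'
python3 - <<'E'
from see import *
f=cams.grab_frame("top");g=cams.grab_frame("scene");np.save("t13.npy",f,allow_pickle=True)
s=get_state();print(s["eef_pos"],s["t"])
print("domed",fit(f,0,.068,(.510,-.011),.031,(5,60,60),(35,255,255))[1:],gc(f,0,.068,(.510,-.011),.031))
x,y=(.41,.61),(-.11,.09);im=rect(f,.011,x,y,3); h=cv2.cvtColor(im,cv2.COLOR_RGB2HSV); m=cv2.inRange(h,(0,0,120),(180,75,255)); m=cv2.morphologyEx(m,cv2.MORPH_CLOSE,np.ones((9,9)))
r=cv2.minAreaRect(max(cv2.findContours(m,0,2)[0],key=cv2.contourArea)); print("plate",w(r[0],x,y,3),np.array(r[1])/3,r[2])
for c in("top","scene"):
  for n in "bread_domed bread_flat slab patty tea_cup".split(): print(c,n,[(np.round(d["centre"],3).tolist(),round(d["confidence"],2)) for d in nets.pinpoint(c,n)])
# silhouette of the stack in the scene view: centre column by row
P=lambda z:proj(g,[[.5095,-.011,z]])[0]
print("axis px",[P(z).round(1).tolist() for z in(.006,.014,.030,.046,.061,.081)])
u0,v0=P(.04).round().astype(int); h=cv2.cvtColor(g["img"],cv2.COLOR_RGB2HSV)
for v in range(v0-20,v0+24,2):
    r=np.where(h[v,u0-25:u0+26,1]>70)[0]+u0-25
    if len(r): print(v,r.min(),r.max(),g["img"][v,u0].tolist())
E
```

```text
t: 40.05
eef_pos: [0.512, -0.0107, 0.1819]
ee_rot: [3.14, 0.005, 2.969]
force: [1.1, 0.7, 0.2]
width: 0.0788
gripper_force: 0.0
t: 40.85
eef_pos: [0.5096, -0.3304, 0.1771]
ee_rot: [-3.141, -0.001, 2.964]
force: [-0.6, 0.1, -0.3]
width: 0.0792
gripper_force: 0.0
[ 0.50970907 -0.32691903  0.17713099] 40.95
domed (array([ 0.5056, -0.0108]), array([59.5, 63.6]), array([ 0.5056, -0.0106]), array([62.8, 58.9]), 85.0) (array([ 0.5088, -0.0101]), array([46.6, 48.4]), array([ 0.5086, -0.0101]), array([47. , 47.4]), 45.0)
plate (0.5087548421223959, -0.009899495442708336) [157.29207357 158.23669434] 88.64680480957031
top bread_domed [([0.509, -0.007, 0.053], 0.83), ([0.399, 0.252, -0.001], 0.68), ([0.411, 0.348, 0.001], 0.56)]
top bread_flat [([0.513, -0.014, 0.006], 0.55)]
top slab []
top patty []
top tea_cup [([0.601, -0.292, 0.019], 0.41)]
scene bread_domed [([0.51, -0.011, 0.053], 0.67), ([0.412, 0.344, -0.001], 0.67), ([0.4, 0.25, 0.002], 0.63), ([0.471, -0.502, -0.002], 0.23)]
scene bread_flat [([0.51, -0.012, 0.004], 0.67)]
scene slab [([0.509, -0.012, 0.021], 0.57)]
scene patty [([0.518, -0.012, 0.039], 0.36)]
scene tea_cup [([0.602, -0.296, 0.021], 0.49), ([0.712, -0.026, -0.004], 0.47)]
axis px [[264.3, 202.7], [264.2, 201.3], [264.1, 198.4], [263.9, 195.5], [263.8, 192.8], [263.5, 189.1]]
177 239 289 [123, 82, 59]
179 239 289 [117, 74, 50]
181 239 289 [122, 90, 75]
183 239 289 [187, 180, 172]
185 239 289 [199, 161, 113]
187 239 289 [199, 161, 104]
189 239 289 [203, 166, 113]
191 239 289 [205, 167, 104]
193 239 289 [208, 169, 109]
195 256 289 [206, 167, 108]
197 257 289 [180, 142, 90]
199 257 272 [139, 107, 69]
201 257 272 [104, 78, 55]
203 256 272 [78, 55, 45]
205 239 272 [114, 92, 69]
207 239 270 [147, 120, 78]
209 239 267 [119, 97, 70]
211 239 243 [187, 182, 172]
213 239 289 [217, 212, 203]
215 239 289 [217, 210, 201]
217 239 289 [217, 211, 202]
219 239 289 [217, 212, 202]
```

```bash
python3 -c "
from station import arm; print(arm.job_done())"
```

```text
the job is handed in; nothing more can be done
None
```

The sandwich is built in the middle of the plate in the order asked, with every layer within about 2 mm of centre by the final camera measurements, and I handed it in at about 41 s of the 72 s limit.

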